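Bleed the heating filter: open the vent cap, then hold the zone valve open

TASK

Air has to be let out of the heating system: first unscrew the winged vent cap on top of the black filter, anticlockwise, all the way to its stop (it stays on its neck). Then turn the spring-return dial on top of the zone valve clockwise, past its first and second clicks to the third position at the end of its travel, and finish while still holding it there with the gripper, because it springs back if let go. Leave the other things on the worktop where they are.

Things in the scene. Friction and masses are not known exactly. Their poses are not given: they have to be found in the camera images.
- filter: Magnetic system filter, fixed: an upright black plastic pot 96 mm across (100 mm at its foot), 135 mm tall, with one copper pipe stub on each side (along its y, reaching 86 mm from its axis, 66 mm high) going down through the worktop. Origin: centre of its underside on the worktop, z up. Stands left or right of the zone valve, at any yaw within 40 degrees.
- cap (a joint): Turning angle in rad of the brass winged vent cap on top of the filter: 0 screwed shut, grows anticlockwise seen from above, stop at 2.2. May start partly turned (up to 0.35). Stiff by friction (about 0.06 N m), stays where it is left and does not rise as it turns.
- cap_grip (a point): Point on the vent cap's vertical axis, at 165 mm above the worktop, the height to grip. It turns with the cap: its x axis lies along the wing. The wing is an upright bar 50 mm long, 12 mm thick, 36 mm high, from 21 mm below this point (hidden in a 38 mm round collar, whose top is 21 mm below) to 14 mm above. The filter's top is 30 mm below this point.
- valve: Motorised zone valve, fixed: low brass body between two copper pipes (along its y, reaching 91 mm from its centre, 41 mm high), under a white plastic head 90 x 76 mm whose flat top is 107 mm above the worktop. Origin: centre of its underside on the worktop, z up. Marks on the head's top show the dial's rest place and three positions; the third mark is the thickest.
- dial (a joint): Turning angle in rad of the dial on the zone valve's head: 0 at rest, grows clockwise seen from above. Clicks (detents) at 0.4, 0.8 and 1.2 (the third position); end stop at 1.26. A spring always returns it to 0 when let go, from every click; turning takes about 0.12 N m at the start, rising to 0.25 N m at the third position, up to 0.07 N m more between clicks.
- dial_grip (a point): Point on the dial's vertical axis, 137 mm above the worktop, the height to grip. It turns with the dial: its x axis lies along the grip bar, the pointer end with the white line at -x. The bar is grey plastic, 54 mm long, 13 mm thick, 36 mm high, its top 13 mm above this point, standing on a 56 mm disc whose top is 22 mm below this point (the head's top is 30 mm below).
- tape: Bystander, loose: flat white tape roll, 54 mm across, 14 mm high, lying between the filter and the valve. Origin: centre of its underside.
- elbow: Bystander, loose: copper pipe elbow, about 56 x 54 mm, 24 mm high, lying between the filter and the valve. Origin: on the worktop under its longer leg, 12 mm from the bend.
- mug: Bystander, loose: white mug, 82 mm across, 92 mm tall, at the far side. Origin: centre of its underside.
- inhibitor: Bystander, loose: white bottle, 68 mm across, 170 mm tall, at the far side. Origin: centre of its underside.
- paste: Bystander, loose: jar of jointing paste, 64 mm across, 60 mm tall, at the far side. Origin: centre of its underside.
- wrench: Bystander, loose: steel wrench 200 mm long lying at the left side. Its long axis is its x.
- screwdriver: Bystander, loose: screwdriver 200 mm long lying at the right side. Its long axis is its x.

How it is judged:
On the way, in this order (a step that is already met when the one before it is completed fails the run):
1. the vent cap is unscrewed to its stop (past 2.0 rad) (value of joint cap above 2 rad), for 0.2 s.
2. the dial is held at its third position (past 1.1 rad) by the fingers (value of joint cap above 2 rad and value of joint dial above 1.1 rad and contact force between the fingers and dial above 1.5 N), for 0.3 s.
At the end, for the whole second after the job is handed in: The vent cap is past 2.0 rad (stop at 2.2); the dial is past 1.1 rad (third click at 1.2) with the fingers pressing on it with more than 1.5 N through the last second; every loose bystander is within 30 mm of where it started (all of step 2 and distance of each of tape, elbow, mug, inhibitor, paste, wrench, screwdriver from where it was at the start of the episode below 0.03 m); the arm keeps its last pose, push and grip.
It fails at once if a loose bystander is knocked away (moved more than 50 mm) (distance of any of tape, elbow, mug, inhibitor, paste, wrench, screwdriver from where it was at the start of the episode above 0.05 m).
It also fails if it takes over 64 s, if anything falls off the work surface, if the arm or the gripper's body presses on something with over 40 N, if the wrist force passes 120 N, or if a joint passes its speed limit or range.

ROBOT

A 7-joint arm with a two-finger parallel gripper is mounted at the origin on the work surface. World frame = base frame: x ahead of the robot, y to its left, z up, the work surface at z = 0. Lengths are in m, angles in rad, forces in N, time in s.
With the tool pointing down it reaches from about 0.425 to 0.925 m from the base axis. Payload 6.8 kg.
Tool frame: the origin (TCP) lies midway between the tips of the shut fingers; the grasp point (between the pads) lies 19 mm behind it; z points along the fingers, y is the direction in which the jaws open and shut (so a half turn about z gives the same grasp; the last joint's range is limited). The gripper opens to 85 mm and grips with 20 to 120 N. Pads are 22 mm wide; open, the fingers measure 114 mm over their backs; the gripper's body (76 mm by 85 mm) begins 54 mm behind the grasp point. The pads swing forward as they close: fully open they stand 13 mm farther back than shut.
Start: joints at [1.237, 0.477, 0.022, 1.555, -0.011, 1.109, -0.083], TCP at [0.151, -0.658, 0.231] pointing down, gripper open.
Joint ranges: [-2.96, 2.96], [-0.34, 2.1], [-1.41, 1.46], [0.24, 2.44], [-1.37, 4.51], [0.17, 1.92], [-2.96, 2.96]. Speed limits (rad/s): [2.39, 2.39, 3.14, 3.14, 3.14, 3.14, 3.14].

INTERFACE

Orientations are given as a rotation vector (axis times angle).
In Python, from bench import r gives the robot as it stands. The module is installed in compiled form; this text tells all that it offers.
- The arm moves only by the tool apply_moves, never from a script. Its argument "plan" is a list that holds one entry, the list of rows, each a list of 7 numbers: the turn, a rotation vector about the tool's x, y, z scaled (see below), then the shift along the tool's x, y, z scaled (see below), then the closure, from -1 (fully open) to 1 (shut). In form: [[[wx, wy, wz, tx, ty, tz, grip], ...]]. A call has 1 to 12 rows; each row is the pose to reach, as a shift and turn from the pose commanded when the call began, along the tool's axes at that moment, turning the shorter way round; what a row does not reach only later rows make up. The controller multiplies each number of a shift by 0.4 m and each number of a turn by 180 degrees. A row lasts 1/12 s, in which the tool goes at most 41.7 mm and 7.16 degrees, less where a joint would pass 70% of its speed; a pose out of reach is approached as far as the arm can. A call with a number of a shift or a turn outside -1 to 1 is refused whole. A call with a gripper value outside its range is refused whole. The fingers move at their own pace and stop on an object; "force" is the grip in N (left out, the last holds). Time passes only in rows, so rows that repeat a pose let the fingers close. It gives the time, the measured TCP pose, the force and the opening at its end, in the units of the state.
- r.get_obs(): the state, without advancing time (a new reading comes with each control period).
- r.grab_frame(name): name is "scene" or "side" or "wrist"; returns a dict with "pixels" (420x560x3 uint8, blue, green, red), "fx", "fy", "cx", "cy" (pixels), "k1" (the pictures are not rectified: a ray, as slopes to the right and down, at radius r is drawn at 1 + k1 r^2 times it, then the intrinsics apply), "pose" (4x4, takes a point from camera to world coordinates). Camera axes: x right, y up, looking along -z (the intrinsics and any distortion apply to the point x, -y, -z); pixel columns grow to the right and rows downward; lengths in m; the calibration is good to about 2 mm. A picture is of the moment at which its call begins. There is no depth.
- r.hand_in(): hands the job in, once; it reports no verdict.
The state is a dict: "clock": time; "joints": joint angles; "qvel": joint speeds; "tau": joint torques, N m; "tcp_pos": TCP position; "orientation": TCP orientation; "contact_force": force on the tool from outside, world axes, zero at the start; "moment": the same for the moment, N m; "grip_width": finger opening in m.
Only numpy, scipy, OpenCV 4.12 (cv2) and the standard library are available. Lean on these libraries where they do the work, as an engineer would, in place of code of your own. Each camera call takes 0.05 s, during which the arm holds its last target. There are 200 camera calls.

## Working session

There is one attempt and no reset: what is moved stays moved. The work goes in short steps, Python scripts to look and compute and a tool call to move; the robot and the scene stay as the last step left them, time stands still between calls to the robot, and variables do not carry over. Pictures are saved under pics/ and viewed, on a budget of 10 in all, crops included, one or two more only if the job needs it, and the job is handed in when it is done.

Besides the shell and the picture viewer there is one more tool, called after "Call:" as name([rows], argument=value, ...), one row to a line, values as JSON. apply_moves: Moves the arm, as the interface text tells. Its arguments: {"type":"object","properties":{"plan":{"type":"array","items":{"type":"array","items":{"type":"array","items":{"type":"number","minimum":-1,"maximum":1}}}},"force":{"type":"number"}},"required":["plan"]}

```bash
mkdir -p pics; cat > h.py <<'E'
import numpy as np, cv2, json
from bench import r
from scipy.spatial.transform import Rotation as R
def snap(n,fn):
    f=r.grab_frame(n); cv2.imwrite('pics/'+fn+'.png',f['pixels'])
    json.dump({k:(np.array(v).tolist()) for k,v in f.items() if k!='pixels'},open('pics/'+fn+'.json','w')); return f
def ray(fn,u,v):
    f=json.load(open('pics/'+fn+'.json')); K=np.array([[f['fx'],0,f['cx']],[0,f['fy'],f['cy']],[0,0,1]])
    p=cv2.undistortPoints(np.array([[[u,v]]],float),K,np.array([f['k1'],0,0,0,0]))[0,0]
    T=np.array(f['pose']); return T[:3,3],T[:3,:3]@np.array([p[0],-p[1],-1])
def atz(fn,u,v,z):
    o,d=ray(fn,u,v); return o+d*(z-o[2])/d[2]
E
python3 - <<'E'
from h import *
a=snap('scene','s0');b=snap('side','d0')
for f in(a,b):print(f['fx'],f['k1'],np.round(f['pose'],3).tolist())
print(r.get_obs())
E
```

```text
485.0973969701997 -0.09380299562740212 [[0.603, -0.511, 0.613, 1.476], [0.798, 0.393, -0.457, -0.672], [-0.007, 0.764, 0.645, 1.066], [0.0, 0.0, 0.0, 1.0]]
467.2602933704064 -0.03702844657460733 [[-0.891, 0.325, -0.316, 0.219], [-0.453, -0.669, 0.59, 0.684], [-0.019, 0.669, 0.743, 0.953], [0.0, 0.0, 0.0, 1.0]]
{'clock': 0.1, 'joints': array([ 1.2368982 ,  0.47771728,  0.02235543,  1.55634344, -0.0115164 ,
        1.10928868, -0.08310451]), 'qvel': array([-0.00018249, -0.00133206,  0.00104443, -0.0016342 , -0.00073646,
       -0.00038994, -0.00161671]), 'tau': array([ 4.60948795e-03, -5.97759926e+01,  1.61329519e+00, -2.81955171e+01,
        1.27759823e-02,  4.95761502e-03,  8.65871982e-06]), 'tcp_pos': array([ 0.15099075, -0.65735537,  0.23042714]), 'orientation': array([-3.12000072e+00, -3.53744598e-01,  4.58048910e-04]), 'contact_force': array([-0.20611268, -0.09797983,  0.3323105 ]), 'moment': array([ 0.03149817, -0.01608916,  0.03010437]), 'grip_width': 0.08540555817057313}
```

View pics/s0.png

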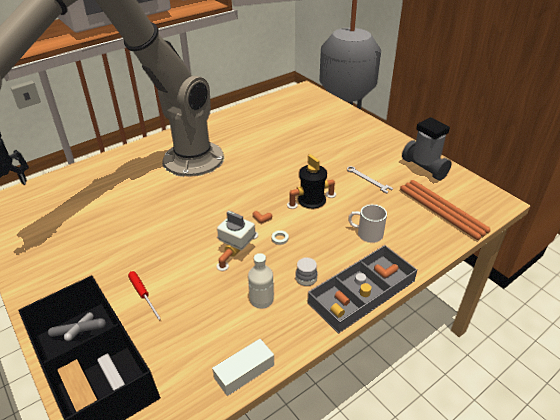

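View pics/d0.png

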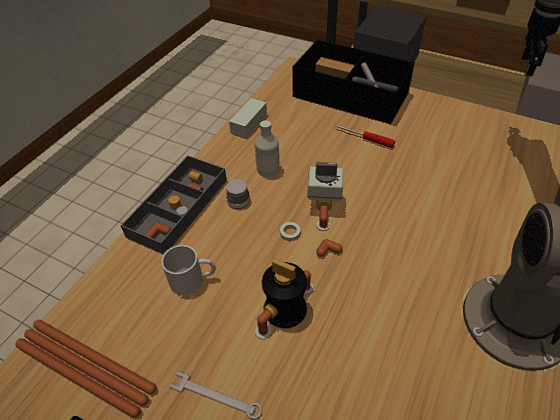

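The scene view shows the filter at about (313,185) with its cap at (314,162), and the valve at about (237,230). In the side view the cap is at (285,270) and the dial at (326,172). I'll make one enlarged mosaic of both.

```bash
python3 - <<'E'
import cv2,numpy as np
s=cv2.imread('pics/s0.png');d=cv2.imread('pics/d0.png')
def c(i,u,v):return cv2.resize(i[v:v+50,u:u+66],(396,300),interpolation=cv2.INTER_CUBIC)
m=np.vstack([np.hstack([c(s,281,145),c(s,205,203)]),np.hstack([c(d,252,250),c(d,293,155)])])
cv2.imwrite('pics/m0.png',m)
E
```

```text
(no output)
```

View pics/m0.png

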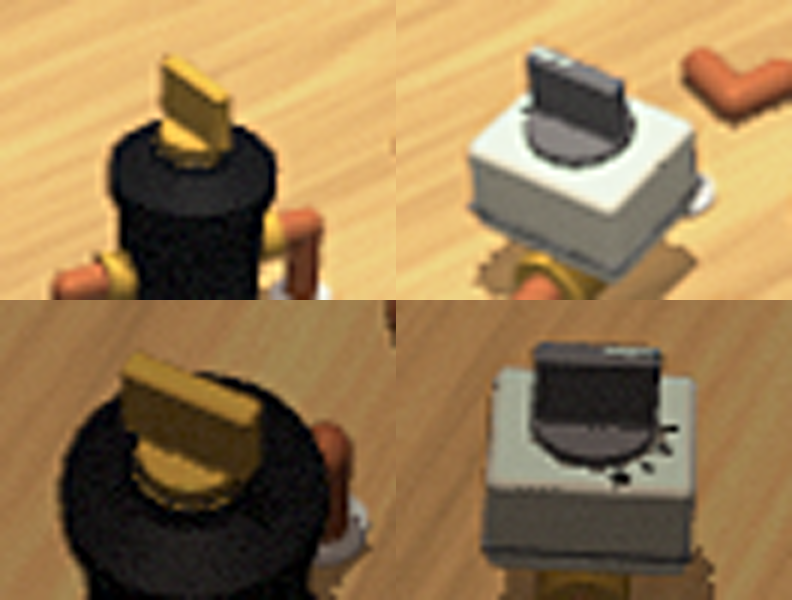

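```bash
python3 - <<'E'
from h import *
def q(fn,x0,y0,ou,ov,x,y,z): return atz(fn,ou+(x-x0+.5)/6-.5,ov+(y-y0+.5)/6-.5,z)
for nm,fn,a,pts,z in [('cap','s0',(0,0,281,145),[(170,58),(226,101)],.179),('cap','d0',(0,300,252,250),[(131,364),(254,406)],.179),
 ('dial','s0',(396,0,205,203),[(536,53),(619,83)],.150),('dial','d0',(396,300,293,155),[(535,349),(661,354)],.150)]:
    p=[q(fn,*a,*t,z) for t in pts]; e=p[1]-p[0]
    print(nm,fn,np.round((p[0]+p[1])/2,4),'len',np.round(np.linalg.norm(e),4),'ang',np.degrees(np.arctan2(e[1],e[0])))
for z,t in [('s',(0,0))]:
    # pipe/other items
    for n,fn,u,v,h in [('tape','s0',280,238,.014),('elbow','s0',262,216,.012),('tape','d0',290,231,.014),('mug','s0',372,210,.092),('bottle','s0',260,259,.17),('paste','s0',307,264,.06)]:
        print(n,np.round(atz(fn,u,v,h),3))
T=R.from_rotvec(r.get_obs()['orientation']).as_matrix();print(np.round(T,3))
E
```

```text
cap s0 [0.4854 0.1987 0.179 ] len 0.0505 ang -2.9878652298176935
cap d0 [0.483  0.2027 0.179 ] len 0.0451 ang -176.3145797813358
dial s0 [ 0.5362 -0.1406  0.15  ] len 0.0477 ang 24.583884165779338
dial d0 [ 0.5368 -0.1392  0.15  ] len 0.0531 ang -157.5982781571449
tape [ 0.582 -0.012  0.014]
elbow [0.459 0.006 0.012]
tape [0.571 0.001 0.014]
mug [0.722 0.243 0.092]
bottle [ 0.746 -0.198  0.17 ]
paste [ 0.754 -0.044  0.06 ]
[[ 0.975  0.224 -0.   ]
 [ 0.224 -0.975  0.002]
 [-0.    -0.002 -1.   ]]
```

```bash
cat >> h.py <<'E'
def row(p,yaw):
    o=r.get_obs(); A=R.from_rotvec(o['orientation']); y=np.radians(yaw); c,s=np.cos(y),np.sin(y)
    B=R.from_matrix(np.array([[c,s,0],[s,-c,0],[0,0,-1]]))
    return np.round(np.r_[(A.inv()*B).as_rotvec()/np.pi,A.inv().apply(np.array(p)-o['tcp_pos'])/.4],4).tolist()
def st():
    o=r.get_obs(); M=R.from_rotvec(o['orientation']).as_matrix()
    print(round(o['clock'],2),np.round(o['tcp_pos'],4),'yaw',round(np.degrees(np.arctan2(M[1,0],M[0,0])),1),'F',np.round(o['contact_force'],1),'M',np.round(o['moment'],2),'w',round(o['grip_width'],4),'q',np.round(o['joints'],2))
E
python3 -c "
from h import *
print(row([.45,-.40,.26],0.5))"
```

```text
[-0.0005, 0.0001, 0.0691, 0.8726, -0.4598, -0.0733]
```

Call:
apply_moves([
  [[0,0,0.069,0.873,-0.46,-0.073,-1],[0,0,0.069,0.873,-0.46,-0.073,-1],[0,0,0.069,0.873,-0.46,-0.073,-1],[0,0,0.069,0.873,-0.46,-0.073,-1],[0,0,0.069,0.873,-0.46,-0.073,-1],[0,0,0.069,0.873,-0.46,-0.073,-1],[0,0,0.069,0.873,-0.46,-0.073,-1],[0,0,0.069,0.873,-0.46,-0.073,-1],[0,0,0.069,0.873,-0.46,-0.073,-1],[0,0,0.069,0.873,-0.46,-0.073,-1],[0,0,0.069,0.873,-0.46,-0.073,-1],[0,0,0.069,0.873,-0.46,-0.073,-1]],
])

```text
clock: 1.1
tcp_pos: [0.4513, -0.399, 0.2601]
orientation: [-3.141, -0.02, 0.001]
contact_force: [-0.8, -0.3, 0.0]
grip_width: 0.0853
```

```bash
python3 -c "
from h import *
st();print(row([.47,-.04,.26],0.5));print(row([.484,.2005,.26],0.5))"
```

```text
1.1 [ 0.4513 -0.399   0.2601] yaw 0.7 F [-0.8 -0.3  0. ] M [-0.05  0.06 -0.02] w 0.0853 q [ 0.68  0.34 -0.07  1.7   0.03  1.11 -0.96]
[-0.0002, 0.0001, 0.0012, 0.0581, -0.8968, 0.0008]
[-0.0002, 0.0001, 0.0012, 0.1006, -1.4975, 0.0011]
```

Call:
apply_moves([
  [[0,0,0,0.058,-0.9,0,-1],[0,0,0,0.058,-0.9,0,-1],[0,0,0,0.058,-0.9,0,-1],[0,0,0,0.058,-0.9,0,-1],[0,0,0,0.058,-0.9,0,-1],[0,0,0,0.058,-0.9,0,-1],[0,0,0,0.058,-0.9,0,-1],[0,0,0,0.058,-0.9,0,-1],[0,0,0,0.058,-0.9,0,-1],[0,0,0,0.058,-0.9,0,-1]],
])

```text
clock: 1.93
tcp_pos: [0.47, -0.0355, 0.2606]
orientation: [-3.14, -0.024, -0.0]
contact_force: [1.4, 0.6, 0.0]
grip_width: 0.0854
```

Call:
apply_moves([
  [[0,0,0,0.043,-0.598,0,-1],[0,0,0,0.043,-0.598,0,-1],[0,0,0,0.043,-0.598,0,-1],[0,0,0,0.043,-0.598,0,-1],[0,0,0,0.043,-0.598,0,-1],[0,0,0,0.043,-0.598,0,-1],[0,0,0,0.043,-0.598,0,-1],[0,0,0,0.043,-0.598,0,-1]],
])

```text
clock: 2.6
tcp_pos: [0.4856, 0.1988, 0.26]
orientation: [3.141, 0.015, -0.001]
contact_force: [0.5, -1.1, -0.0]
grip_width: 0.0851
```

```bash
python3 -c "
from h import *
st();snap('wrist','w1')"
```

```text
2.6 [0.4856 0.1988 0.26  ] yaw 0.6 F [ 0.5 -1.1 -0. ] M [-0.1   0.03  0.05] w 0.0851 q [-0.1   0.24 -0.48  1.85  0.12  1.08 -2.19]
```

View pics/w1.png

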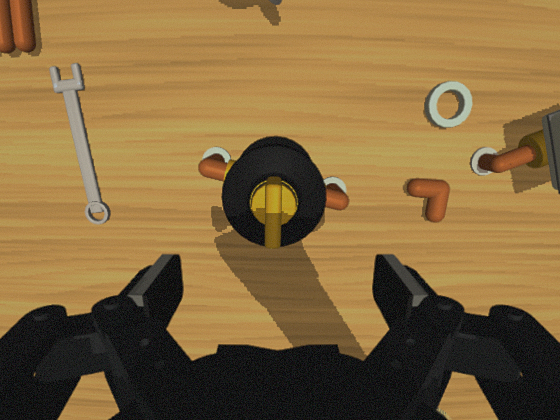

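The wing's top face runs from (274,180) to (273,248), between the jaws and nearly along tool x.

```bash
python3 -c "
from h import *
a,b=atz('w1',274.5,179,.179),atz('w1',272.7,248,.179);e=b-a
c=(a+b)/2;print(a,b,c,np.linalg.norm(e),np.degrees(np.arctan2(e[1],e[0])))
print(row([.4845,.2,.148],0.5))"
```

```text
[0.51064865 0.20240556 0.179     ] [0.45833282 0.20336277 0.179     ] [0.48449074 0.20288417 0.179     ] 0.05232458672079677 178.95178346768085
[0.0005, 0.0003, -0.0005, -0.0029, -0.0078, 0.2797]
```

Call:
apply_moves([
  [[0,0,0.008,-0.003,-0.011,0.1,-1],[0,0,0.008,-0.003,-0.011,0.2,-1],[0,0,0.008,-0.003,-0.011,0.28,-1],[0,0,0.008,-0.003,-0.011,0.28,-1],[0,0,0.008,-0.003,-0.011,0.28,-1]],
])

```text
clock: 3.07
tcp_pos: [0.4837, 0.2005, 0.1476]
orientation: [3.139, -0.031, -0.005]
contact_force: [0.6, 0.4, 0.3]
grip_width: 0.0852
```

```bash
python3 -c "
from h import *
st()"
```

```text
3.07 [0.4837 0.2005 0.1476] yaw -1.1 F [0.6 0.4 0.3] M [ 0.1  -0.04 -0.  ] w 0.0852 q [-0.14  0.37 -0.45  1.97  0.21  0.85 -2.3 ]
```

Call:
apply_moves([
  [[0,0,0,0,0,0,1],[0,0,0,0,0,0,1],[0,0,0,0,0,0,1],[0,0,0,0,0,0,1],[0,0,0,0,0,0,1],[0,0,0,0,0,0,1],[0,0,0,0,0,0,1],[0,0,0,0,0,0,1],[0,0,0,0,0,0,1],[0,0,0,0,0,0,1],[0,0,0,0,0,0,1],[0,0,0,0,0,0,1]],
], force=50)

```text
clock: 4.07
tcp_pos: [0.4844, 0.2024, 0.1493]
orientation: [3.14, -0.026, 0.001]
contact_force: [-1.9, -4.3, 8.0]
grip_width: 0.0116
```

```bash
python3 -c "
from h import *
st()"
```

```text
4.07 [0.4844 0.2024 0.1493] yaw -1.0 F [-1.9 -4.3  8. ] M [-0.84  0.43  0.1 ] w 0.0116 q [-0.14  0.37 -0.45  1.97  0.21  0.85 -2.3 ]
```

Call:
apply_moves([
  [[0,0,0,0,0,-0.004,1],[0,0,-0.025,0,0,-0.004,1],[0,0,-0.05,0,0,-0.004,1],[0,0,-0.08,0,0,-0.004,1],[0,0,-0.11,0,0,-0.004,1],[0,0,-0.14,0,0,-0.004,1],[0,0,-0.17,0,0,-0.004,1],[0,0,-0.2,0,0,-0.004,1],[0,0,-0.23,0,0,-0.004,1],[0,0,-0.26,0,0,-0.004,1],[0,0,-0.28,0,0,-0.004,1],[0,0,-0.3,0,0,-0.004,1]],
])

```text
clock: 5.07
tcp_pos: [0.4832, 0.2044, 0.1494]
orientation: [-2.806, -1.408, 0.001]
contact_force: [0.2, 3.1, -6.6]
grip_width: 0.0113
```

```bash
python3 -c "
from h import *
st()"
```

```text
5.07 [0.4832 0.2044 0.1494] yaw 53.3 F [ 0.2  3.1 -6.6] M [ 0.71 -0.01 -0.06] w 0.0113 q [ 0.02  0.41 -0.66  1.96  0.32  0.88 -1.45]
```

Call:
apply_moves([
  [[0,0,-0.025,0,0,0.002,1],[0,0,-0.05,0,0,0.002,1],[0,0,-0.08,0,0,0.002,1],[0,0,-0.11,0,0,0.002,1],[0,0,-0.14,0,0,0.002,1],[0,0,-0.17,0,0,0.002,1],[0,0,-0.2,0,0,0.002,1],[0,0,-0.23,0,0,0.002,1],[0,0,-0.26,0,0,0.002,1],[0,0,-0.28,0,0,0.002,1]],
])

```text
clock: 5.9
tcp_pos: [0.4812, 0.2047, 0.1493]
orientation: [-1.936, -2.47, 0.004]
contact_force: [-10.2, 0.9, 7.3]
grip_width: 0.0109
```

```bash
python3 -c "
from h import *
st()"
```

```text
5.9 [0.4812 0.2047 0.1493] yaw 103.8 F [-10.2   0.9   7.3] M [ 0.21  2.   -0.08] w 0.0109 q [ 0.16  0.46 -0.85  1.95  0.43  0.93 -0.67]
```

Call:
apply_moves([
  [[0,0,-0.015,0,0,0,1],[0,0,-0.03,0,0,0,1],[0,0,-0.045,0,0,0,1],[0,0,-0.055,0,0,0,1],[0,0,-0.055,0,0,0,1]],
])

```text
clock: 6.32
tcp_pos: [0.4808, 0.2046, 0.1493]
orientation: [-1.722, -2.622, 0.005]
contact_force: [-11.2, 1.9, 7.4]
grip_width: 0.0111
```

```bash
python3 -c "
from h import *
st()"
```

```text
6.32 [0.4808 0.2046 0.1493] yaw 113.4 F [-11.2   1.9   7.4] M [ 0.19  2.18 -0.97] w 0.0111 q [ 0.19  0.48 -0.89  1.95  0.45  0.94 -0.52]
```

Call:
apply_moves([
  [[0,0,-0.01,0,0,0,1],[0,0,-0.01,0,0,0,1],[0,0,-0.01,0,0,0,1],[0,0,-0.01,0,0,0,1]],
])

```text
clock: 6.65
tcp_pos: [0.4809, 0.2046, 0.1494]
orientation: [-1.685, -2.646, 0.004]
contact_force: [-10.2, 1.9, 7.5]
grip_width: 0.0111
```

```bash
python3 -c "
from h import *
st()"
```

```text
6.65 [0.4809 0.2046 0.1494] yaw 115.0 F [-10.2   1.9   7.5] M [ 0.28  2.16 -1.57] w 0.0111 q [ 0.19  0.48 -0.9   1.95  0.46  0.94 -0.49]
```

Call:
apply_moves([
  [[0,0,0,0,0,0,-1],[0,0,0,0,0,0,-1],[0,0,0,0,0,0,-1],[0,0,0,0,0,0,-1],[0,0,0,0,0,0,-1],[0,0,0,0,0,0,-1],[0,0,0,0,0,0,-1],[0,0,0,0,0,-0.1,-1],[0,0,0,0,0,-0.2,-1],[0,0,0,0,0,-0.28,-1],[0,0,0,0,0,-0.28,-1],[0,0,0,0,0,-0.28,-1]],
])

```text
clock: 7.65
tcp_pos: [0.4851, 0.2041, 0.2633]
orientation: [1.683, 2.649, 0.005]
contact_force: [-0.0, -0.3, -0.3]
grip_width: 0.0852
```

```bash
python3 -c "
from h import *
st();snap('wrist','w2');print(row([.50,0.03,.26],158),row([.5365,-.14,.24],203.5))"
```

```text
7.65 [0.4851 0.2041 0.2633] yaw 115.2 F [-0.  -0.3 -0.3] M [-0.01 -0.    0.02] w 0.0852 q [ 0.29  0.34 -0.98  1.83  0.32  1.14 -0.37]
[0.0002, 0.0004, -0.2381, -0.409, -0.1486, 0.0042] [0.0001, 0.0004, -0.4908, -0.8325, -0.2466, 0.0545]
```

View pics/w2.png

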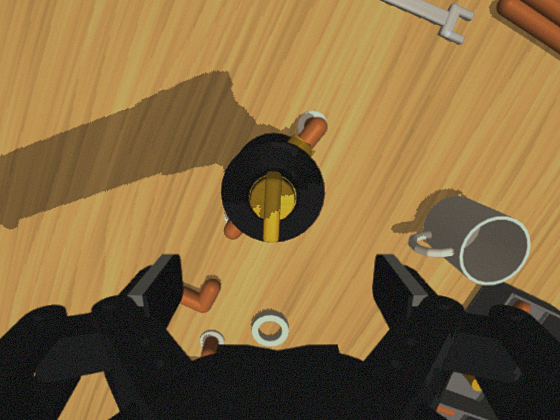

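The wing at (274,172)–(272,240) now lies along the tool. I'm moving to above the dial.

Call:
apply_moves([
  [[0,0,-0.035,-0.07,-0.02,0.005,-1],[0,0,-0.07,-0.14,-0.04,0.01,-1],[0,0,-0.105,-0.21,-0.06,0.015,-1],[0,0,-0.14,-0.28,-0.08,0.02,-1],[0,0,-0.175,-0.35,-0.1,0.025,-1],[0,0,-0.21,-0.42,-0.12,0.03,-1],[0,0,-0.245,-0.49,-0.14,0.035,-1],[0,0,-0.28,-0.56,-0.16,0.04,-1],[0,0,-0.315,-0.63,-0.18,0.045,-1],[0,0,-0.35,-0.7,-0.2,0.05,-1],[0,0,-0.385,-0.77,-0.225,0.055,-1],[0,0,-0.42,-0.832,-0.247,0.055,-1]],
])

```text
clock: 8.7
tcp_pos: [0.535, -0.1419, 0.2371]
orientation: [0.302, -3.124, -0.002]
contact_force: [-0.2, 0.5, 1.1]
grip_width: 0.0857
```

```bash
python3 -c "
from h import *
st();snap('wrist','w3')
a,b=atz('w2',314,127,.066),atz('w2',232,231,.066);e=a-b;print('pipes',np.degrees(np.arctan2(e[1],e[0])))
a,b=atz('w2',274.3,172,.179),atz('w2',271.7,241,.179);e=a-b;print('wing',np.degrees(np.arctan2(e[1],e[0])),(a+b)/2)
print(row([.5365,-.14,.24],203.5))"
```

```text
8.7 [ 0.535  -0.1419  0.2371] yaw -169.0 F [-0.2  0.5  1.1] M [0.   0.   0.02] w 0.0857 q [ 1.03  0.53 -1.19  1.79  0.53  1.2   1.45]
pipes 77.15055790201167
wing 112.86049560504769 [0.48137237 0.20702874 0.179     ]
[0.0, -0.0014, -0.0692, -0.0069, 0.0202, -0.0094]
```

View pics/w3.png

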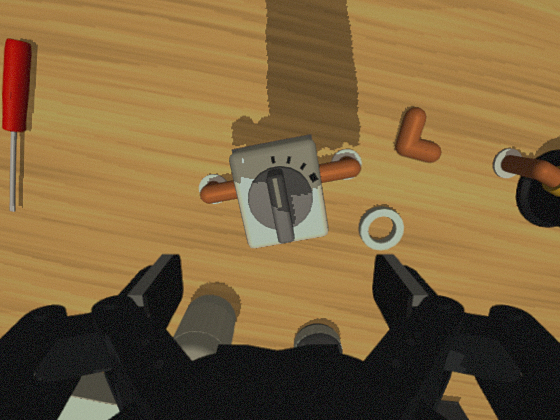

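```bash
python3 -c "
from h import *
a,b=atz('w3',277,169.5,.150),atz('w3',285.5,240,.150);e=a-b;print(np.degrees(np.arctan2(e[1],e[0])),np.linalg.norm(e),(a+b)/2)
for y in(200,203.5): print(row([.5365,-.14,.12],y),row([.5365,-.14,.20],y))
st()
i=cv2.imread('pics/w3.png')[140:260,200:360];cv2.imwrite('pics/w3c.png',cv2.resize(i,(800,600),interpolation=cv2.INTER_CUBIC))"
```

```text
-162.1363739236772 0.054380246128549234 [ 0.53071141 -0.1383529   0.15      ]
[-0.0, -0.0014, -0.0498, -0.0083, 0.0204, 0.2906] [-0.0, -0.0014, -0.0498, -0.0074, 0.0203, 0.0906]
[0.0, -0.0014, -0.0692, -0.0083, 0.0204, 0.2906] [0.0, -0.0014, -0.0692, -0.0074, 0.0203, 0.0906]
8.75 [ 0.5353 -0.1485  0.2363] yaw -169.0 F [ 0.8 -6.4 -0.6] M [-0.29 -0.03  0.01] w 0.0852 q [ 1.03  0.54 -1.18  1.78  0.53  1.2   1.45]
```

View pics/w3c.png

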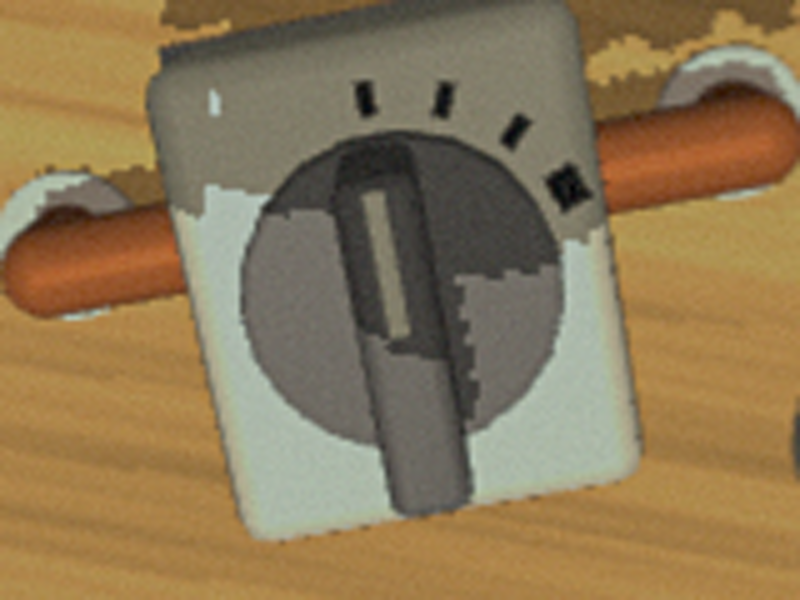

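The crop shows the bar tilted about 8° from the image vertical. Its white-line end is at (375,165) and the third mark at (570,187). I'll align, let the arm settle and look again.

Call:
apply_moves([
  [[0,0,-0.03,-0.008,0,0.03,-1],[0,0,-0.055,-0.008,0,0.06,-1],[0,0,-0.055,-0.008,0,0.08,-1],[0,0,-0.055,-0.008,0,0.08,-1],[0,0,-0.055,-0.008,0,0.08,-1]],
])

```text
clock: 9.17
tcp_pos: [0.5387, -0.1387, 0.2064]
orientation: [0.561, -3.089, -0.002]
contact_force: [0.3, -0.2, -0.2]
grip_width: 0.0854
```

```bash
python3 -c "
from h import *
st();snap('wrist','w4')
i=cv2.imread('pics/w4.png')[130:280,190:390];cv2.imwrite('pics/w4c.png',cv2.resize(i,(800,600),interpolation=cv2.INTER_CUBIC));st()"
```

```text
9.17 [ 0.5387 -0.1387  0.2064] yaw -159.4 F [ 0.3 -0.2 -0.2] M [ 0.01 -0.01  0.01] w 0.0854 q [ 1.01  0.59 -1.19  1.81  0.6   1.16  1.55]
9.22 [ 0.5392 -0.1386  0.2072] yaw -159.4 F [1.2 0.5 0.9] M [-0.01  0.    0.03] w 0.0853 q [ 1.01  0.59 -1.2   1.81  0.6   1.16  1.55]
```

View pics/w4c.png

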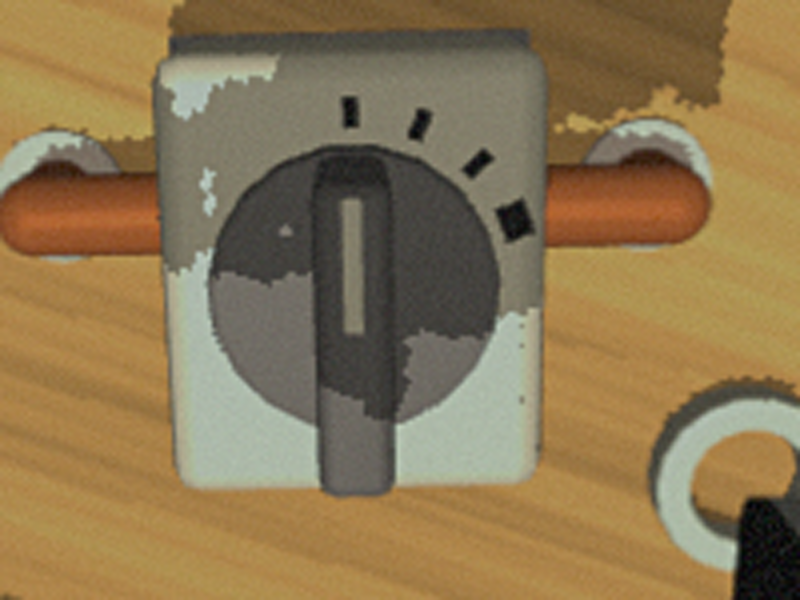

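```bash
python3 -c "
from h import *
a,b=atz('w4',277.8,174.5,.150),atz('w4',278.8,252.5,.150);e=a-b;print(np.degrees(np.arctan2(e[1],e[0])),np.linalg.norm(e),(a+b)/2)
st();print(row([.5365,-.14,.12],201),row((a+b)/2*[1,1,0]+[0,0,.12],201))"
```

```text
-158.6742333352067 0.052572729989942175 [ 0.53294874 -0.13885867  0.15      ]
9.22 [ 0.5392 -0.1386  0.2072] yaw -159.4 F [1.2 0.5 0.9] M [-0.01  0.    0.03] w 0.0853 q [ 1.01  0.59 -1.2   1.81  0.6   1.16  1.55]
[0.0001, -0.0001, -0.0022, 0.0074, -0.001, 0.2179] [0.0001, -0.0001, -0.0022, 0.0147, 0.0048, 0.2179]
```

Call:
apply_moves([
  [[0,0,-0.003,0.01,0.002,0.08,-1],[0,0,-0.003,0.01,0.002,0.15,-1],[0,0,-0.003,0.01,0.002,0.214,-1],[0,0,-0.003,0.01,0.002,0.214,-1],[0,0,-0.003,0.01,0.002,0.214,-1]],
])

```text
clock: 9.63
tcp_pos: [0.5351, -0.1394, 0.1219]
orientation: [0.578, -3.087, -0.001]
contact_force: [-0.1, 0.1, 0.9]
grip_width: 0.0851
```

Call:
apply_moves([
  [[0,0,0,0,0,0,1],[0,0,0,0,0,0,1],[0,0,0,0,0,0,1],[0,0,0,0,0,0,1],[0,0,0,0,0,0,1],[0,0,0,0,0,0,1],[0,0,0,0,0,0,1],[0,0,0,0,0,0,1],[0,0,0,0,0,0,1],[0,0,0,0,0,0,1],[0,0,0,0,0,0,1],[0,0,0,0,0,0,1]],
], force=80)

```text
clock: 10.63
tcp_pos: [0.5354, -0.1394, 0.1224]
orientation: [-0.579, 3.088, -0.0]
contact_force: [-1.9, 0.4, 5.5]
grip_width: 0.012
```

```bash
python3 -c "
from h import *
st()"
```

```text
10.63 [ 0.5354 -0.1394  0.1224] yaw -158.8 F [-1.9  0.4  5.5] M [0.08 0.57 0.11] w 0.012 q [ 0.95  0.68 -1.11  1.89  0.71  1.03  1.48]
```

Call:
apply_moves([
  [[0,0,0.03,0,0,0,1],[0,0,0.06,0,0,0,1],[0,0,0.09,0,0,0,1],[0,0,0.12,0,0,0,1],[0,0,0.15,0,0,0,1],[0,0,0.18,0,0,0,1],[0,0,0.21,0,0,0,1],[0,0,0.24,0,0,0,1],[0,0,0.27,0,0,0,1],[0,0,0.3,0,0,0,1],[0,0,0.33,0,0,0,1],[0,0,0.36,0,0,0,1]],
])

```text
clock: 11.63
tcp_pos: [0.5351, -0.1404, 0.1224]
orientation: [1.173, 2.914, -0.003]
contact_force: [-2.9, -1.9, 6.3]
grip_width: 0.0117
```

```bash
python3 -c "
from h import *
st()"
```

```text
11.63 [ 0.5351 -0.1404  0.1224] yaw 136.2 F [-2.9 -1.9  6.3] M [-0.42  0.72  0.17] w 0.0117 q [ 0.8   0.56 -0.86  1.9   0.53  0.92  0.49]
```

Call:
apply_moves([
  [[0,0,0.015,0,0,0,1],[0,0,0.03,0,0,0,1],[0,0,0.036,0,0,0,1],[0,0,0.036,0,0,0,1],[0,0,0.036,0,0,0,1],[0,0,0.036,0,0,0,1],[0,0,0.036,0,0,0,1],[0,0,0.036,0,0,0,1]],
])

```text
clock: 12.3
tcp_pos: [0.535, -0.1405, 0.1223]
orientation: [1.329, 2.847, -0.003]
contact_force: [-4.0, -2.5, 6.2]
grip_width: 0.0114
```

```bash
python3 -c "
from h import *
st();snap('wrist','w5');snap('side','d5')
i=cv2.imread('pics/w5.png');j=cv2.imread('pics/d5.png')
a=cv2.resize(i[130:280,180:380],(400,300),interpolation=cv2.INTER_CUBIC);b=cv2.resize(j[230:305,240:340],(400,300),interpolation=cv2.INTER_CUBIC)
cv2.imwrite('pics/m5.png',np.vstack([np.hstack([a,b]),np.hstack([cv2.resize(i,(400,300)),cv2.resize(j,(400,300))])]))"
```

```text
12.3 [ 0.535  -0.1405  0.1223] yaw 130.0 F [-4.  -2.5  6.2] M [-0.46  0.72  0.35] w 0.0114 q [ 0.78  0.55 -0.83  1.9   0.51  0.92  0.4 ]
```

View pics/m5.png

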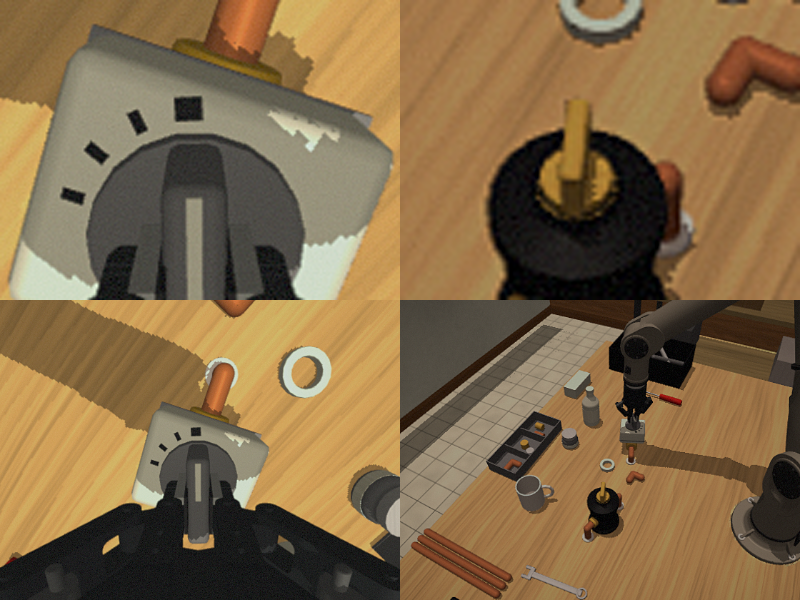

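The pointer at (190,165) is on the thickest mark at (188,108). The tool has turned 71° (1.24 rad), and the bystanders look undisturbed. Handing in.

```bash
python3 -c "
from h import *
st();r.hand_in();st()"
```

```text
12.4 [ 0.5351 -0.1405  0.1223] yaw 130.0 F [-3.6 -1.5  6.7] M [-0.34  0.78  0.31] w 0.0113 q [ 0.78  0.55 -0.83  1.9   0.51  0.92  0.4 ]
the job is handed in; nothing more can be done
the job is handed in; nothing more can be done
```

I unscrewed the vent cap to its stop, then turned the dial clockwise to its third position. I handed the job in at 12.4 s with the gripper still holding the dial there. The hand-in gives no verdict, so what follows rests on my own checks.

- **Cap:** the turning moment rose from about 0.08 to 1.57 N m at the end of the turn. The wing then lay about 126° (2.2 rad) from the filter's x axis, which fits the stop if the wing lies along that axis when shut. A later side view showed it still standing turned.
- **Dial:** the tool turned it about 71° (1.24 rad), and the pointer sat on the thickest mark in the last wrist picture. The grip was set at 80 N, with a turning moment of about 0.3 N m from the spring.
- **Bystanders:** they looked undisturbed in the last pictures; I did not measure their positions.
- **Disagreement:** the outside cameras and the wrist camera differed by about 3 to 4 mm on the dial's position and 2° on its angle. I aimed between the two positions, and the grip closed cleanly.

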